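# Start a flask-press screw and back off from a crossed thread

## Robot

A 7-joint arm with a two-finger parallel gripper is mounted at the origin on a cart in front of the work surface, level with it; the furniture and walls round the work are solid. World frame = base frame: x ahead of the robot, y to its left, z up, the work surface at z = 0. Lengths are in m, angles in rad, forces in N, time in s.
With the tool pointing down it reaches from about 0.425 to 0.825 m from the base axis. Payload 3.6 kg.
Tool frame: the origin (TCP) lies at the very end of the fingers, on their centre line; the grasp point (between the pads) lies 19 mm behind it (bot.hold_point_z is the distance from the TCP to the grasp point, in m); z points along the fingers, x is the direction in which the jaws open and shut, and the axes are right-handed (so a half turn about z gives the same grasp; the last joint's range is limited). The gripper opens to 85 mm and grips with 20 to 120 N. Pads are 22 mm wide; open, the fingers measure 114 mm over their backs; the gripper's body (76 mm by 85 mm) begins 54 mm behind the grasp point. The pads swing forward as they close: fully open they stand 13 mm farther back than shut.
Start: joints at [-1.192, 0.615, -0.013, 1.423, 0.008, 1.103, -0.04], TCP at [0.257, 0.597, 0.231] pointing down, gripper open.
Joint ranges: [-3.12, 3.12], [-0.3, 2.06], [-1.34, 1.32], [0.26, 2.42], [-1.36, 4.5], [0.01, 1.98], [-2.84, 2.84]. Speed limits (rad/s): [2.79, 2.79, 3.14, 3.14, 3.14, 3.14, 3.14].

## Interface

Orientations are given as a 3x3 rotation matrix whose columns are the frame's x, y, z axes.
In Python, from bench import bot gives the robot as it stands.
- The arm moves only by the tool servo_tool, never from a script. Its argument "increments" is a list of rows, each an object of numbers: "x", "y", "z": the shift along the world's x, y, z as a fraction of full scale; "rx", "ry", "rz": the turn, a rotation vector about the world's x, y, z as a fraction of full scale; "fingers": the opening, from -1 (shut) to 1 (fully open), so that 0 is half open. In form: [{"x": .., "y": .., "z": .., "rx": .., "ry": .., "rz": .., "fingers": ..}, ...]. A call has exactly 10 rows; each row shifts and turns the commanded pose from where the row before left it; what a row does not reach is not made up. Full scale, the value 1, is 400 mm for a shift and pi rad for a turn. A row lasts 1/10 s, in which the tool goes at most 50 mm and 8.59 degrees, less where a joint would pass 70% of its speed; a pose out of reach is approached as far as the arm can. A call with a number of a shift or a turn outside -1 to 1 is refused whole. A call with a gripper value outside its range is refused whole. The fingers move at their own pace and stop on an object; "squeeze" is the grip in N (left out, the last holds). Time passes only in rows, so rows that do not move let the fingers close, or fill a call up. It gives the time, the measured TCP pose, the force and the opening at its end, in the units of the state.
- bot.get_obs(): the state, without advancing time (a new reading comes with each control period).
- bot.camera(name): name is "scene" or "top"; returns a dict with "pixels" (420x560x3 uint8, red, green, blue), "K" (3x3 intrinsics, pixels), "origin" and "orientation" of the camera in the world. Camera axes: x right, y down, z forward; pixel columns grow to the right and rows downward; lengths in m; the calibration is good to about 2 mm. A picture is of the moment at which its call begins. There is no depth.
- bot.finish_job(): hands the job in, once; it reports no verdict.
Trained networks look in the newest picture that a camera, given by its name, has taken for a name from the list of things; names that differ only in an ending like _2 or _b are one class to them, and where a whole thing is asked for, a point or a joint stands for the part that bears it (a point fixed in the world has none). Each returns a list of dicts, best first, with "conf" (0 to 1); they miss things now and then, are a little off and sometimes report something else, mostly with a low value. They report only what shows in the picture. A call takes as long as a camera call.
- bot.spot_in(camera, thing): "centre" ([row, column] in pixels, amid what is visible of it).
The state is a dict: "clock": time; "joint_positions": joint angles; "qvel": joint speeds; "joint_torque": joint torques, N m; "position": TCP position; "tcp_rot": TCP orientation; "force": force on the tool from outside, world axes, zero at the start; "moment": the same for the moment, N m; "gripper_width": finger opening in m.
Only numpy, scipy, OpenCV 4.12 (cv2) and the standard library are available. Lean on these libraries where they do the work, as an engineer would, in place of code of your own. Each camera call takes 0.05 s, during which the arm holds its last target.

## Task

Two small flask presses stand on the bench; on the one that holds the brass flask, take the screw's crank by its upright grip and start the screw gently clockwise (seen from above). It will stiffen well before it should, because the thread is crossed: stop there without forcing it, turn it back counter-clockwise about a quarter turn from where it stiffened, and let go. Leave the crank of the empty press alone.

Things in the scene. Friction and masses are not known exactly. Their poses are not given: they have to be found in the camera images.
- press_loaded: fixed flask press holding a closed round brass flask (82 mm across, 62 high). Grey base 100 x 130 x 14 mm, two steel columns at +y and -y, grey crossbeam (top 137 mm up), vertical screw through the beam's middle, crank on top; its pressure pad is still 8 mm clear of the flask. Origin: centre of the base's underside, below the screw axis; z up
- crank (a joint): turn of the loaded press's screw and crank in its nut, rad, growing clockwise from above; stays where left, no noticeable rise or fall. Free (1 N at the grip) until the crossed thread jams in the nut, 0.5 to 1.3 rad clockwise of the start: feel where. After that this value stands still and only the nut turns with the crank. Free counter-clockwise to at least 2.3 rad back from the jam
- nut (a joint): brass hexagon nut (34 mm across) under the crank, in a sprung seat on the beam; 0 at rest, rad, clockwise. It stays at 0 while the screw is free; once the thread has jammed, turning on drags it along: at the grip a step of 2 N, then 1.3 N more per mm of grip travel. Dragged 0.35 rad (17 mm of grip travel), the thread is spoilt; it springs back when the crank is let back
- crank_knob (a point): point on the loaded press's upright grip, 18 mm below its top, 198 mm above the bench. The grip is a black round sleeve, 17 mm in diameter, 50 mm tall, spinning freely on its pin (so the gripper's heading may stay constant), at the end of a flat steel crank arm (arm top 166 mm above the bench), 48 mm from the screw axis
- crank_axis (a point): point on the loaded press's screw axis, at the same height as crank_knob; the grip circles round it at 48 mm radius. Nothing of the press rises above 167 mm except the grip
- press_empty: the other press, of the same make and size, with nothing between its columns; fixed to the bench, to be left alone. Origin and axes as for press_loaded
- spare_crank_knob (a point): the same point on the upright grip of the empty press's crank

How it is judged:
By the outcome, as a careful person would: the job done as asked, in the order asked, and still so for the second after the job is handed in, with the robot touching nothing.
It also fails if it takes over 48 s, if anything falls off the work surface, if the arm or the gripper's body presses on something with over 40 N, if the wrist force passes 120 N, or if a joint passes its speed limit or range.

## Working session

There is one attempt and no reset: what is moved stays moved. The work goes in short steps, Python scripts to look and compute and a tool call to move; the robot and the scene stay as the last step left them, time stands still between calls to the robot, and variables do not carry over. Pictures are saved under pics/ and viewed, and the job is handed in when it is done.

Besides the shell and the picture viewer there is one more tool, called after "Call:" as name([rows], argument=value, ...), one row to a line, values as JSON. servo_tool: Moves the arm, as the interface text tells. Its arguments: {"type":"object","properties":{"increments":{"type":"array"},"squeeze":{"type":"number"}},"required":["increments"]}

```bash
mkdir -p pics; ls; python3 - <<'E'
from bench import bot
import cv2,numpy as np
o=bot.get_obs()
for k in o: print(k,np.round(o[k],3).tolist())
for c in ['scene','top']:
    p=bot.camera(c); cv2.imwrite(f'pics/{c}0.png',p['pixels'][:,:,::-1])
    print(c,p['K'].tolist(),p['origin'],p['orientation'])
    for t in ['press_loaded','press_empty','crank_knob','spare_crank_knob','crank_axis','nut']:
        try: print(t,[(np.round(d['centre']).tolist(),round(d['conf'],2)) for d in bot.spot_in(c,t)])
        except Exception as e: print(t,e)
E
```

```text
pics
clock 0.0
joint_positions [-1.191, 0.616, -0.013, 1.425, 0.008, 1.103, -0.04]
qvel [0.0, 0.0, -0.001, 0.0, 0.001, -0.0, 0.0]
joint_torque [-0.001, -46.921, 0.259, -17.104, 0.01, 0.01, 0.0]
position [0.256, 0.596, 0.23]
tcp_rot [[0.395, 0.919, -0.001], [0.919, -0.395, -0.002], [-0.003, 0.0, -1.0]]
force [-0.346, 0.191, 0.67]
moment [0.032, -0.001, -0.02]
gripper_width 0.086
scene [[436.39407325450765, 0.0, 285.89550243208663], [0.0, 436.39407325450765, 205.90416304605301], [0.0, 0.0, 1.0]] [-0.05019084 -0.55860706  0.83413128] [[ 0.71631839 -0.45990922  0.52475849]
 [-0.69773069 -0.48044157  0.53136408]
 [ 0.00773655 -0.74676597 -0.66504191]]
press_loaded [([276.0, 359.0], 0.91)]
press_empty [([210.0, 251.0], 0.83), ([278.0, 361.0], 0.26)]
crank_knob [([250.0, 362.0], 0.85)]
spare_crank_knob [([184.0, 253.0], 0.85)]
crank_axis [([276.0, 363.0], 0.91)]
nut [([248.0, 361.0], 0.76)]
top [[452.5425116526955, 0.0, 277.66714648547935], [0.0, 452.5425116526955, 208.04110195076018], [0.0, 0.0, 1.0]] [ 0.43080579 -0.02247495  1.0855812 ] [[ 2.10857973e-03 -9.98252714e-01  5.90514349e-02]
 [-9.99791544e-01 -9.05234089e-04  2.03972656e-02]
 [-2.03081703e-02 -5.90821346e-02 -9.98046532e-01]]
press_loaded [([197.0, 374.0], 0.91), ([210.0, 226.0], 0.21)]
press_empty [([212.0, 226.0], 0.9)]
crank_knob [([200.0, 388.0], 0.7)]
spare_crank_knob [([209.0, 226.0], 0.64)]
crank_axis [([196.0, 377.0], 0.91)]
nut [([199.0, 387.0], 0.89)]
```

```bash
python3 - <<'E'
import cv2
a=cv2.imread('pics/scene0.png');cv2.imwrite('pics/s1.png',cv2.resize(a[130:360,180:460],None,fx=2.6,fy=2.6,interpolation=cv2.INTER_CUBIC))
a=cv2.imread('pics/top0.png');cv2.imwrite('pics/t1.png',cv2.resize(a[120:300,170:440],None,fx=2.9,fy=2.9,interpolation=cv2.INTER_CUBIC))
E
```

```text
(no output)
```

View pics/s1.png

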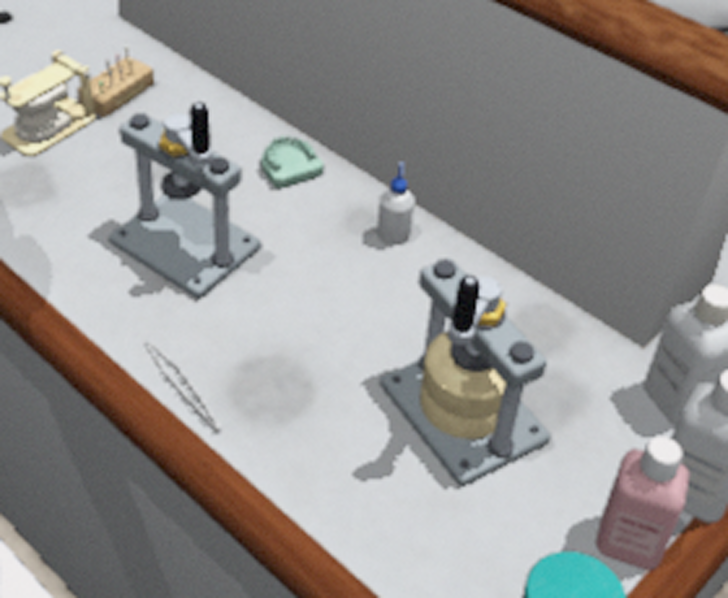

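View pics/t1.png

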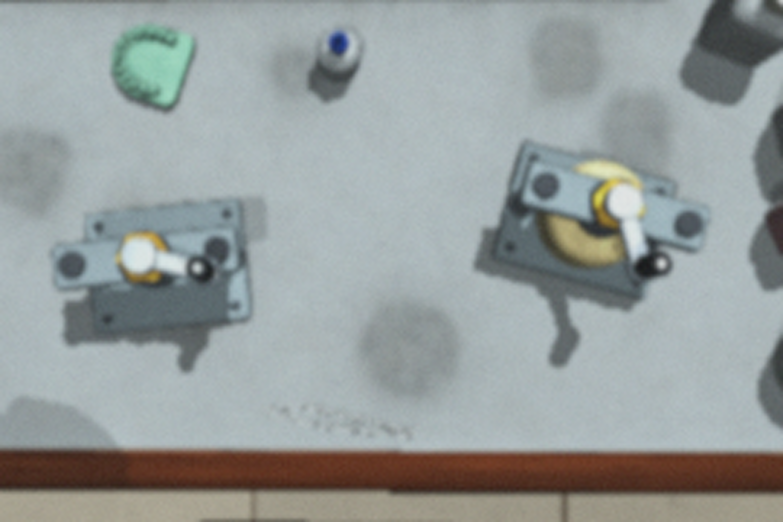

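View pics/scene0.png

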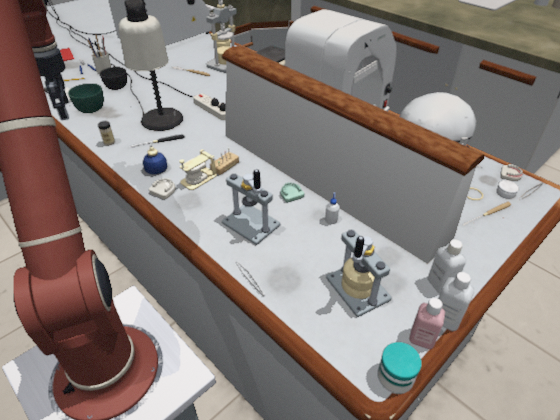

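The top view shows the loaded press at the right, with its hub near pixel (189, 385) and grip near (211, 396). In the scene view the grip top is near (238, 360). The empty press is at the left. Next I'll fit the pose from both views.

```bash
cat > h.py <<'E'
import numpy as np
C={'scene':(436.394,285.8955,205.904,np.array([-0.05019084,-0.55860706,0.83413128]),np.array([[0.71631839,-0.45990922,0.52475849],[-0.69773069,-0.48044157,0.53136408],[0.00773655,-0.74676597,-0.66504191]])),
'top':(452.5425,277.667,208.041,np.array([0.43080579,-0.02247495,1.0855812]),np.array([[2.10857973e-03,-9.98252714e-01,5.90514349e-02],[-9.99791544e-01,-9.05234089e-04,2.03972656e-02],[-2.03081703e-02,-5.90821346e-02,-9.98046532e-01]]))}
def proj(c,p):
    f,cx,cy,o,R=C[c]; q=R.T@(np.array(p)-o); return np.array([f*q[0]/q[2]+cx,f*q[1]/q[2]+cy])
def back(c,uv,z):
    f,cx,cy,o,R=C[c]; d=R@np.array([(uv[0]-cx)/f,(uv[1]-cy)/f,1]); return o+d*(z-o[2])/d[2]
S=lambda u,v:(180+(u+.5)/2.6-.5,130+(v+.5)/2.6-.5)
T=lambda u,v:(170+(u+.5)/2.9-.5,120+(v+.5)/2.9-.5)
E
python3 - <<'E'
from h import *
for n,c,uv,z in [('griptop','top',T(658,263),.216),('griptop','scene',S(469,282),.216),('gripbot','scene',S(462,327),.168),('hub','top',T(624,202),.168),('hub','scene',S(487,292),.168),
 ('colA','top',T(545,185),.14),('colB','top',T(689,223),.14),('colA','scene',S(445,269),.14),('colB','scene',S(522,352),.14)]:
    print(n,c,np.round(back(c,uv,z),4))
from scipy.optimize import least_squares
obs=[('k','top',T(658,263),.216),('k','scene',S(469,281),.216),('h','top',T(624,202),.168),('a','top',T(545,185),.139),('b','top',T(689,223),.139),('a','scene',S(445,269),.139),('b','scene',S(522,352),.139)]
def pt(p,n,z):
    x,y,yaw,d,a=p
    if n=='k': return [x+.048*np.cos(a),y+.048*np.sin(a),z]
    s={'h':0,'a':d,'b':-d}[n]
    return [x-s*np.sin(yaw),y+s*np.cos(yaw),z]
r=least_squares(lambda p:np.concatenate([proj(c,pt(p,n,z))-uv for n,c,uv,z in obs]),[.47,-.25,0,.05,3.5],loss='soft_l1')
print(np.round(r.x,4),np.round(r.fun.reshape(-1,2),1)); print('knob',pt(r.x,'k',.198))
E
```

```text
griptop top [ 0.478  -0.2324  0.216 ]
griptop scene [ 0.4765 -0.2342  0.216 ]
gripbot scene [ 0.4747 -0.236   0.168 ]
hub top [ 0.5233 -0.2209  0.168 ]
hub scene [ 0.519  -0.2262  0.168 ]
colA top [ 0.5384 -0.1704  0.14  ]
colB top [ 0.511  -0.2733  0.14  ]
colA scene [ 0.5386 -0.1703  0.14  ]
colB scene [ 0.5105 -0.2726  0.14  ]
[ 0.5245 -0.2215 -0.2636  0.0532  3.3808] [[ 0.2  0.1]
 [-0.1 -0.3]
 [ 0.3 -0.6]
 [-0.2  0.1]
 [-0.4  0.2]
 [-0.1  0.3]
 [ 0.1  0.3]]
knob [np.float64(0.47790710497456623), np.float64(-0.23284579575278594), 0.198]
```

View pics/top0.png

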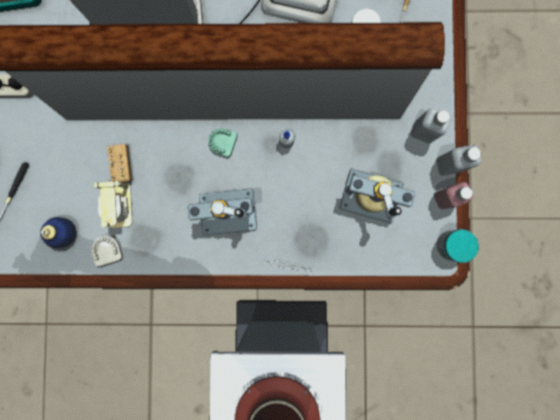

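```bash
python3 - <<'E'
from h import *
for n,uv in dict(lampbase=(162,119),bluejar=(155,170),balance=(198,180),jar=(106,140),bowl=(87,110),screenleft=(224,125),screenR=(450,240),pink=(425,350),knife=(158,141)).items(): print(n,np.round(back('scene',uv,0.0),3))
p=back('scene',(162,119),0)
for z in (.2,.25,.3,.35,.4): print(z,proj('scene',[p[0],p[1],z]))
E
```

```text
lampbase [0.614 0.769 0.   ]
bluejar [0.429 0.515 0.   ]
balance [ 0.496  0.38  -0.   ]
jar [0.399 0.78  0.   ]
bowl [0.445 1.02  0.   ]
screenleft [0.753 0.579 0.   ]
screenR [ 0.828 -0.291 -0.   ]
pink [ 0.501 -0.421  0.   ]
knife [0.524 0.652 0.   ]
0.2 [151.29019678  66.9985937 ]
0.25 [148.30412493  52.49973219]
0.3 [145.17712622  37.31660074]
0.35 [141.89898302  21.39958775]
0.4 [138.4584655    4.69416684]
```

The top view shows both presses, with the wall beyond about x = 0.67. The route at z = 0.3 is clear, so I'm moving.

Call:
servo_tool([
  {"z": 0.0875,"fingers": 1},
  {"z": 0.0875,"fingers": 1},
  {"x": 0.06,"y": -0.08,"fingers": 1},
  {"x": 0.06,"y": -0.08,"fingers": 1},
  {"x": 0.06,"y": -0.08,"fingers": 1},
  {"x": 0.06,"y": -0.08,"fingers": 1},
  {"x": 0.06,"y": -0.08,"fingers": 1},
  {"x": 0.06,"y": -0.08,"fingers": 1},
  {"x": 0.06,"y": -0.08,"fingers": 1},
  {"x": 0.06,"y": -0.08,"fingers": 1},
], squeeze=30)

```text
schema error: expected keys x, y, z, rx, ry, rz, fingers
```

Call:
servo_tool([
  {"x": 0.01,"y": -0.085,"rz": 0.035,"fingers": 1},
  {"x": 0.01,"y": -0.085,"rz": 0.035,"fingers": 1},
  {"x": 0.01,"y": -0.085,"rz": 0.035,"fingers": 1},
  {"x": 0.01,"y": -0.085,"rz": 0.035,"fingers": 1},
  {"x": 0.01,"y": -0.085,"fingers": 1},
  {"x": 0.01,"y": -0.085,"fingers": 1},
  {"x": 0.01,"y": -0.085,"fingers": 1},
  {"x": 0.01,"y": -0.085,"fingers": 1},
  {"x": 0.01,"y": -0.085,"fingers": 1},
  {"x": 0.01,"y": -0.085,"fingers": 1},
])

```text
schema error: expected keys x, y, z, rx, ry, rz, fingers
```

All keys are required in every row.

Call:
servo_tool([
  {"x": 0,"y": 0,"z": 0.0875,"rx": 0,"ry": 0,"rz": 0,"fingers": 1},
  {"x": 0,"y": 0,"z": 0.0875,"rx": 0,"ry": 0,"rz": 0,"fingers": 1},
  {"x": 0.06,"y": -0.08,"z": 0,"rx": 0,"ry": 0,"rz": 0,"fingers": 1},
  {"x": 0.06,"y": -0.08,"z": 0,"rx": 0,"ry": 0,"rz": 0,"fingers": 1},
  {"x": 0.06,"y": -0.08,"z": 0,"rx": 0,"ry": 0,"rz": 0,"fingers": 1},
  {"x": 0.06,"y": -0.08,"z": 0,"rx": 0,"ry": 0,"rz": 0,"fingers": 1},
  {"x": 0.06,"y": -0.08,"z": 0,"rx": 0,"ry": 0,"rz": 0,"fingers": 1},
  {"x": 0.06,"y": -0.08,"z": 0,"rx": 0,"ry": 0,"rz": 0,"fingers": 1},
  {"x": 0.06,"y": -0.08,"z": 0,"rx": 0,"ry": 0,"rz": 0,"fingers": 1},
  {"x": 0.06,"y": -0.08,"z": 0,"rx": 0,"ry": 0,"rz": 0,"fingers": 1},
], squeeze=30)

```text
clock: 1.7
position: [0.4494, 0.3398, 0.3016]
tcp_rot: [[0.395, 0.919, 0.0], [0.919, -0.395, 0.0], [0.001, 0.0, -1.0]]
force: [0.1, 0.3, -0.8]
gripper_width: 0.0852
```

Call:
servo_tool([
  {"x": 0.01,"y": -0.085,"z": 0,"rx": 0,"ry": 0,"rz": 0.035,"fingers": 1},
  {"x": 0.01,"y": -0.085,"z": 0,"rx": 0,"ry": 0,"rz": 0.035,"fingers": 1},
  {"x": 0.01,"y": -0.085,"z": 0,"rx": 0,"ry": 0,"rz": 0.035,"fingers": 1},
  {"x": 0.01,"y": -0.085,"z": 0,"rx": 0,"ry": 0,"rz": 0.035,"fingers": 1},
  {"x": 0.01,"y": -0.085,"z": 0,"rx": 0,"ry": 0,"rz": 0,"fingers": 1},
  {"x": 0.01,"y": -0.085,"z": 0,"rx": 0,"ry": 0,"rz": 0,"fingers": 1},
  {"x": 0.01,"y": -0.085,"z": 0,"rx": 0,"ry": 0,"rz": 0,"fingers": 1},
  {"x": 0.01,"y": -0.085,"z": 0,"rx": 0,"ry": 0,"rz": 0,"fingers": 1},
  {"x": 0.01,"y": -0.085,"z": 0,"rx": 0,"ry": 0,"rz": 0,"fingers": 1},
  {"x": 0.01,"y": -0.085,"z": 0,"rx": 0,"ry": 0,"rz": 0,"fingers": 1},
])

```text
clock: 2.7
position: [0.4886, -0.0002, 0.3016]
tcp_rot: [[-0.034, 0.999, 0.001], [0.999, 0.034, 0.0], [-0.0, 0.001, -1.0]]
force: [-0.1, 0.1, 0.0]
gripper_width: 0.0854
```

Call:
servo_tool([
  {"x": 0,"y": -0.083,"z": 0,"rx": 0,"ry": 0,"rz": 0,"fingers": 1},
  {"x": 0,"y": -0.083,"z": 0,"rx": 0,"ry": 0,"rz": 0,"fingers": 1},
  {"x": 0,"y": -0.083,"z": 0,"rx": 0,"ry": 0,"rz": 0,"fingers": 1},
  {"x": 0,"y": -0.083,"z": 0,"rx": 0,"ry": 0,"rz": 0,"fingers": 1},
  {"x": 0,"y": -0.083,"z": 0,"rx": 0,"ry": 0,"rz": 0,"fingers": 1},
  {"x": 0,"y": -0.083,"z": 0,"rx": 0,"ry": 0,"rz": 0,"fingers": 1},
  {"x": 0,"y": -0.083,"z": 0,"rx": 0,"ry": 0,"rz": 0,"fingers": 1},
  {"x": -0.025,"y": 0,"z": 0,"rx": 0,"ry": 0,"rz": 0,"fingers": 1},
  {"x": 0,"y": 0,"z": 0,"rx": 0,"ry": 0,"rz": 0,"fingers": 1},
  {"x": 0,"y": 0,"z": 0,"rx": 0,"ry": 0,"rz": 0,"fingers": 1},
])

```text
clock: 3.7
position: [0.4789, -0.2298, 0.3015]
tcp_rot: [[-0.036, 0.999, 0.001], [0.999, 0.036, 0.001], [0.001, 0.001, -1.0]]
force: [0.8, 0.1, -0.1]
gripper_width: 0.0855
```

Call:
servo_tool([
  {"x": -0.0025,"y": -0.0075,"z": 0,"rx": 0,"ry": 0,"rz": 0,"fingers": 1},
  {"x": 0,"y": 0,"z": -0.05,"rx": 0,"ry": 0,"rz": 0,"fingers": 1},
  {"x": 0,"y": 0,"z": -0.05,"rx": 0,"ry": 0,"rz": 0,"fingers": 1},
  {"x": 0,"y": 0,"z": -0.05,"rx": 0,"ry": 0,"rz": 0,"fingers": 1},
  {"x": 0,"y": 0,"z": -0.05,"rx": 0,"ry": 0,"rz": 0,"fingers": 1},
  {"x": 0,"y": 0,"z": -0.05,"rx": 0,"ry": 0,"rz": 0,"fingers": 1},
  {"x": 0,"y": 0,"z": -0.04,"rx": 0,"ry": 0,"rz": 0,"fingers": 1},
  {"x": 0,"y": 0,"z": 0,"rx": 0,"ry": 0,"rz": 0,"fingers": 0.2},
  {"x": 0,"y": 0,"z": 0,"rx": 0,"ry": 0,"rz": 0,"fingers": 0.0},
  {"x": 0,"y": 0,"z": 0,"rx": 0,"ry": 0,"rz": 0,"fingers": -0.3},
])

```text
clock: 4.7
position: [0.4785, -0.2342, 0.1864]
tcp_rot: [[-0.035, 0.999, 0.002], [0.999, 0.035, -0.001], [-0.001, 0.002, -1.0]]
force: [0.7, 0.4, -0.4]
gripper_width: 0.0441
```

```bash
python3 - <<'E'
from bench import bot
import cv2,numpy as np
o=bot.get_obs();print(o['clock'],o['position'],o['force'],o['gripper_width'])
a=bot.camera('scene')['pixels'][:,:,::-1];cv2.imwrite('pics/s2.png',cv2.resize(a[130:360,220:500],None,fx=2.6,fy=2.6,interpolation=cv2.INTER_CUBIC))
E
```

```text
4.7 [ 0.47849352 -0.23423206  0.18640671] [ 0.68642078  0.35130437 -0.42861468] 0.04405083762751799
```

View pics/s2.png

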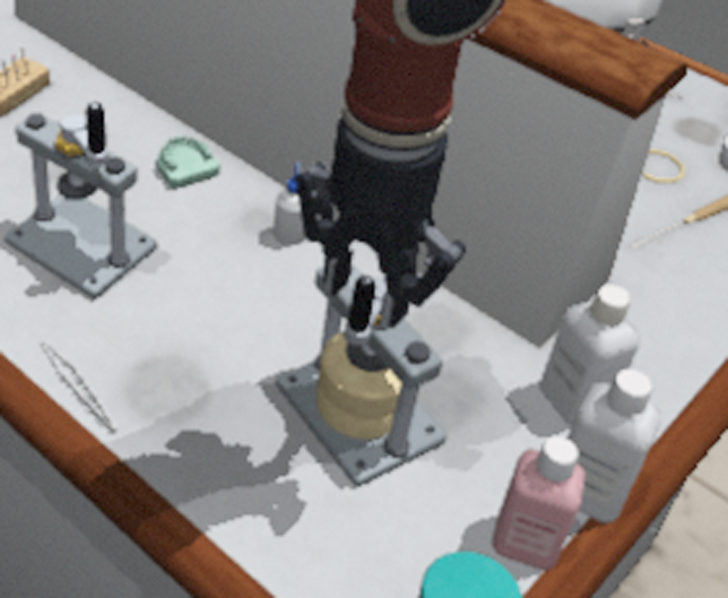

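The grip (about (363, 300) in the crop) sits between the fingers. I'll lower 4 mm and close.

Call:
servo_tool([
  {"x": 0,"y": 0,"z": -0.01,"rx": 0,"ry": 0,"rz": 0,"fingers": -0.3},
  {"x": 0,"y": 0,"z": 0,"rx": 0,"ry": 0,"rz": 0,"fingers": -0.4},
  {"x": 0,"y": 0,"z": 0,"rx": 0,"ry": 0,"rz": 0,"fingers": -0.45},
  {"x": 0,"y": 0,"z": 0,"rx": 0,"ry": 0,"rz": 0,"fingers": -0.5},
  {"x": 0,"y": 0,"z": 0,"rx": 0,"ry": 0,"rz": 0,"fingers": -0.55},
  {"x": 0,"y": 0,"z": 0,"rx": 0,"ry": 0,"rz": 0,"fingers": -0.6},
  {"x": 0,"y": 0,"z": 0,"rx": 0,"ry": 0,"rz": 0,"fingers": -0.7},
  {"x": 0,"y": 0,"z": 0,"rx": 0,"ry": 0,"rz": 0,"fingers": -0.8},
  {"x": 0,"y": 0,"z": 0,"rx": 0,"ry": 0,"rz": 0,"fingers": -0.8},
  {"x": 0,"y": 0,"z": 0,"rx": 0,"ry": 0,"rz": 0,"fingers": -0.8},
], squeeze=25)

```text
clock: 5.75
position: [0.4776, -0.2342, 0.1814]
tcp_rot: [[-0.034, 0.999, 0.0], [0.999, 0.034, -0.0], [-0.0, 0.0, -1.0]]
force: [-0.3, 0.3, 1.1]
gripper_width: 0.0164
```

```bash
python3 - <<'E'
from bench import bot
import cv2,numpy as np
o=bot.get_obs();print(o['clock'],o['position'],o['force'],o['moment'],o['gripper_width'])
from h import *
ax=np.array([.5245,-.2215]);d=o['position'][:2]-ax;print(np.hypot(*d),np.degrees(np.arctan2(d[1],d[0])))
R=.048
for a in range(194,110,-6): 
    p=ax+R*np.array([np.cos(np.radians(a)),np.sin(np.radians(a))]);print(a,np.round(p,4))
E
```

```text
5.75 [ 0.47759762 -0.23421642  0.18144068] [-0.27439816  0.25980776  1.10166524] [ 0.12344442  0.07909343 -0.05491397] 0.016379381102068706
0.048595689499832194 -164.83035225142189
194 [ 0.4779 -0.2331]
188 [ 0.477  -0.2282]
182 [ 0.4765 -0.2232]
176 [ 0.4766 -0.2182]
170 [ 0.4772 -0.2132]
164 [ 0.4784 -0.2083]
158 [ 0.48   -0.2035]
152 [ 0.4821 -0.199 ]
146 [ 0.4847 -0.1947]
140 [ 0.4877 -0.1906]
134 [ 0.4912 -0.187 ]
128 [ 0.4949 -0.1837]
122 [ 0.4991 -0.1808]
116 [ 0.5035 -0.1784]
```

Call:
servo_tool([
  {"x": -0.0007,"y": 0.0031,"z": 0,"rx": 0,"ry": 0,"rz": 0,"fingers": -0.8},
  {"x": -0.0007,"y": 0.0031,"z": 0,"rx": 0,"ry": 0,"rz": 0,"fingers": -0.8},
  {"x": -0.0006,"y": 0.0031,"z": 0,"rx": 0,"ry": 0,"rz": 0,"fingers": -0.8},
  {"x": -0.0005,"y": 0.0031,"z": 0,"rx": 0,"ry": 0,"rz": 0,"fingers": -0.8},
  {"x": -0.0005,"y": 0.0031,"z": 0,"rx": 0,"ry": 0,"rz": 0,"fingers": -0.8},
  {"x": -0.0004,"y": 0.0031,"z": 0,"rx": 0,"ry": 0,"rz": 0,"fingers": -0.8},
  {"x": -0.0003,"y": 0.0031,"z": 0,"rx": 0,"ry": 0,"rz": 0,"fingers": -0.8},
  {"x": -0.0002,"y": 0.0031,"z": 0,"rx": 0,"ry": 0,"rz": 0,"fingers": -0.8},
  {"x": -0.0001,"y": 0.0031,"z": 0,"rx": 0,"ry": 0,"rz": 0,"fingers": -0.8},
  {"x": 0,"y": 0.0031,"z": 0,"rx": 0,"ry": 0,"rz": 0,"fingers": -0.8},
])

```text
clock: 6.75
position: [0.4759, -0.2217, 0.1814]
tcp_rot: [[-0.034, 0.999, -0.0], [0.999, 0.034, -0.0], [-0.0, -0.0, -1.0]]
force: [-0.5, -1.0, 3.4]
gripper_width: 0.0164
```

```bash
cat > st.py <<'E'
from bench import bot
import numpy as np
o=bot.get_obs()
ax=np.array([.5245,-.2215]);d=o['position'][:2]-ax;a=np.arctan2(d[1],d[0])
f=np.array(o['force']);er=np.array([np.cos(a),np.sin(a)]);et=np.array([np.sin(a),-np.cos(a)])
print('t',round(o['clock'],2),'p',np.round(o['position'],4),'r',round(np.hypot(*d)*1e3,2),'ang',round(np.degrees(a)%360,2),'F',np.round(f,2),'Frad',round(f[:2]@er,2),'Ftan_cw',round(f[:2]@et,2),'w',round(o['gripper_width'],4))
E
python3 st.py; python3 st.py
```

```text
t 6.75 p [ 0.4759 -0.2217  0.1814] r 48.55 ang 180.25 F [-0.54 -0.96  3.45] Frad 0.55 Ftan_cw -0.95 w 0.0164
t 6.75 p [ 0.4759 -0.2217  0.1814] r 48.55 ang 180.25 F [-0.54 -0.96  3.45] Frad 0.55 Ftan_cw -0.95 w 0.0164
```

Call:
servo_tool([
  {"x": 0,"y": 0.0025,"z": 0,"rx": 0,"ry": 0,"rz": 0,"fingers": -0.8},
  {"x": 0.0001,"y": 0.0025,"z": 0,"rx": 0,"ry": 0,"rz": 0,"fingers": -0.8},
  {"x": 0.0001,"y": 0.0025,"z": 0,"rx": 0,"ry": 0,"rz": 0,"fingers": -0.8},
  {"x": 0.0002,"y": 0.0025,"z": 0,"rx": 0,"ry": 0,"rz": 0,"fingers": -0.8},
  {"x": 0.0002,"y": 0.0025,"z": 0,"rx": 0,"ry": 0,"rz": 0,"fingers": -0.8},
  {"x": 0.0003,"y": 0.0025,"z": 0,"rx": 0,"ry": 0,"rz": 0,"fingers": -0.8},
  {"x": 0.0003,"y": 0.0025,"z": 0,"rx": 0,"ry": 0,"rz": 0,"fingers": -0.8},
  {"x": 0.0004,"y": 0.0025,"z": 0,"rx": 0,"ry": 0,"rz": 0,"fingers": -0.8},
  {"x": 0.0005,"y": 0.0025,"z": 0,"rx": 0,"ry": 0,"rz": 0,"fingers": -0.8},
  {"x": 0.0005,"y": 0.0025,"z": 0,"rx": 0,"ry": 0,"rz": 0,"fingers": -0.8},
])

```text
clock: 7.75
position: [0.477, -0.2117, 0.1814]
tcp_rot: [[-0.034, 0.999, -0.0], [0.999, 0.034, -0.0], [-0.0, -0.0, -1.0]]
force: [-0.2, -1.3, 4.3]
gripper_width: 0.0167
```

```bash
python3 st.py
```

```text
t 7.75 p [ 0.477  -0.2117  0.1814] r 48.5 ang 168.31 F [-0.24 -1.29  4.27] Frad -0.02 Ftan_cw -1.31 w 0.0167
```

Call:
servo_tool([
  {"x": 0.0003,"y": 0.0012,"z": 0,"rx": 0,"ry": 0,"rz": 0,"fingers": -0.8},
  {"x": 0.0003,"y": 0.0012,"z": 0,"rx": 0,"ry": 0,"rz": 0,"fingers": -0.8},
  {"x": 0.0003,"y": 0.0012,"z": 0,"rx": 0,"ry": 0,"rz": 0,"fingers": -0.8},
  {"x": 0.0003,"y": 0.0012,"z": 0,"rx": 0,"ry": 0,"rz": 0,"fingers": -0.8},
  {"x": 0.0003,"y": 0.0012,"z": 0,"rx": 0,"ry": 0,"rz": 0,"fingers": -0.8},
  {"x": 0.0003,"y": 0.0012,"z": 0,"rx": 0,"ry": 0,"rz": 0,"fingers": -0.8},
  {"x": 0.0003,"y": 0.0012,"z": 0,"rx": 0,"ry": 0,"rz": 0,"fingers": -0.8},
  {"x": 0.0004,"y": 0.0012,"z": 0,"rx": 0,"ry": 0,"rz": 0,"fingers": -0.8},
  {"x": 0.0004,"y": 0.0012,"z": 0,"rx": 0,"ry": 0,"rz": 0,"fingers": -0.8},
  {"x": 0.0004,"y": 0.0012,"z": 0,"rx": 0,"ry": 0,"rz": 0,"fingers": -0.8},
])

```text
clock: 8.75
position: [0.478, -0.208, 0.1814]
tcp_rot: [[-0.033, 0.999, -0.0], [0.999, 0.033, -0.001], [-0.001, -0.0, -1.0]]
force: [-1.5, -2.6, 4.6]
gripper_width: 0.0165
```

```bash
python3 st.py
```

```text
t 8.75 p [ 0.478  -0.208   0.1814] r 48.47 ang 163.78 F [-1.53 -2.65  4.65] Frad 0.73 Ftan_cw -2.97 w 0.0165
```

Call:
servo_tool([
  {"x": 0.0004,"y": 0.0012,"z": 0,"rx": 0,"ry": 0,"rz": 0,"fingers": -0.8},
  {"x": 0.0004,"y": 0.0012,"z": 0,"rx": 0,"ry": 0,"rz": 0,"fingers": -0.8},
  {"x": 0.0004,"y": 0.0012,"z": 0,"rx": 0,"ry": 0,"rz": 0,"fingers": -0.8},
  {"x": 0.0004,"y": 0.0012,"z": 0,"rx": 0,"ry": 0,"rz": 0,"fingers": -0.8},
  {"x": 0.0004,"y": 0.0012,"z": 0,"rx": 0,"ry": 0,"rz": 0,"fingers": -0.8},
  {"x": 0.0004,"y": 0.0012,"z": 0,"rx": 0,"ry": 0,"rz": 0,"fingers": -0.8},
  {"x": 0,"y": 0,"z": 0,"rx": 0,"ry": 0,"rz": 0,"fingers": -0.8},
  {"x": 0,"y": 0,"z": 0,"rx": 0,"ry": 0,"rz": 0,"fingers": -0.8},
  {"x": 0,"y": 0,"z": 0,"rx": 0,"ry": 0,"rz": 0,"fingers": -0.8},
  {"x": 0,"y": 0,"z": 0,"rx": 0,"ry": 0,"rz": 0,"fingers": -0.8},
])

```text
clock: 9.75
position: [0.4785, -0.2061, 0.1814]
tcp_rot: [[-0.032, 0.999, -0.001], [0.999, 0.032, -0.003], [-0.003, -0.001, -1.0]]
force: [-2.6, -4.3, 5.7]
gripper_width: 0.0161
```

```bash
python3 st.py
```

```text
t 9.75 p [ 0.4785 -0.2061  0.1814] r 48.47 ang 161.45 F [-2.6  -4.28  5.66] Frad 1.11 Ftan_cw -4.88 w 0.0161
```

The force rose from 1 N to 4.9 N over about 2 mm, so the jam is at about 163.5° world angle. I'll stop here and turn back to about 253.5°.

```bash
python3 - <<'E'
import numpy as np
a=np.radians(np.linspace(158.7,254,41)); p=48*np.c_[np.cos(a),np.sin(a)]
q=np.round(p/400,4); d=np.diff(q,axis=0)
for i in range(4): print(np.round(d[10*i:10*i+10],4).tolist(), np.degrees(a[10*i+10]))
E
```

```text
[[-0.0017, -0.0047], [-0.0015, -0.0047], [-0.0014, -0.0049], [-0.0011, -0.0048], [-0.0009, -0.0049], [-0.0007, -0.005], [-0.0005, -0.0049], [-0.0003, -0.005], [-0.0001, -0.005], [0.0001, -0.005]] 182.52499999999998
[[0.0003, -0.005], [0.0006, -0.0049], [0.0007, -0.005], [0.0009, -0.0049], [0.0012, -0.0048], [0.0013, -0.0048], [0.0016, -0.0048], [0.0017, -0.0046], [0.0019, -0.0046], [0.0022, -0.0046]] 206.35
[[0.0023, -0.0044], [0.0025, -0.0043], [0.0026, -0.0042], [0.0029, -0.0041], [0.003, -0.004], [0.0031, -0.0039], [0.0034, -0.0037], [0.0035, -0.0036], [0.0036, -0.0034], [0.0037, -0.0033]] 230.175
[[0.0039, -0.0031], [0.0041, -0.0029], [0.0041, -0.0028], [0.0043, -0.0026], [0.0043, -0.0024], [0.0045, -0.0023], [0.0045, -0.002], [0.0047, -0.0019], [0.0047, -0.0017], [0.0047, -0.0015]] 254.00000000000003
```

Call:
servo_tool([
  {"x": -0.0017,"y": -0.0047,"z": 0,"rx": 0,"ry": 0,"rz": 0,"fingers": -0.8},
  {"x": -0.0015,"y": -0.0047,"z": 0,"rx": 0,"ry": 0,"rz": 0,"fingers": -0.8},
  {"x": -0.0014,"y": -0.0049,"z": 0,"rx": 0,"ry": 0,"rz": 0,"fingers": -0.8},
  {"x": -0.0011,"y": -0.0048,"z": 0,"rx": 0,"ry": 0,"rz": 0,"fingers": -0.8},
  {"x": -0.0009,"y": -0.0049,"z": 0,"rx": 0,"ry": 0,"rz": 0,"fingers": -0.8},
  {"x": -0.0007,"y": -0.005,"z": 0,"rx": 0,"ry": 0,"rz": 0,"fingers": -0.8},
  {"x": -0.0005,"y": -0.0049,"z": 0,"rx": 0,"ry": 0,"rz": 0,"fingers": -0.8},
  {"x": -0.0003,"y": -0.005,"z": 0,"rx": 0,"ry": 0,"rz": 0,"fingers": -0.8},
  {"x": -0.0001,"y": -0.005,"z": 0,"rx": 0,"ry": 0,"rz": 0,"fingers": -0.8},
  {"x": 0.0001,"y": -0.005,"z": 0,"rx": 0,"ry": 0,"rz": 0,"fingers": -0.8},
])

```text
clock: 10.75
position: [0.476, -0.2218, 0.1813]
tcp_rot: [[-0.035, 0.999, -0.001], [0.999, 0.035, 0.003], [0.003, -0.001, -1.0]]
force: [-1.7, -0.3, 6.8]
gripper_width: 0.0166
```

```bash
python3 st.py
```

```text
t 10.75 p [ 0.476  -0.2218  0.1813] r 48.49 ang 180.37 F [-1.69 -0.29  6.75] Frad 1.69 Ftan_cw -0.28 w 0.0166
```

Call:
servo_tool([
  {"x": 0.0003,"y": -0.005,"z": 0,"rx": 0,"ry": 0,"rz": 0,"fingers": -0.8},
  {"x": 0.0006,"y": -0.0049,"z": 0,"rx": 0,"ry": 0,"rz": 0,"fingers": -0.8},
  {"x": 0.0007,"y": -0.005,"z": 0,"rx": 0,"ry": 0,"rz": 0,"fingers": -0.8},
  {"x": 0.0009,"y": -0.0049,"z": 0,"rx": 0,"ry": 0,"rz": 0,"fingers": -0.8},
  {"x": 0.0012,"y": -0.0048,"z": 0,"rx": 0,"ry": 0,"rz": 0,"fingers": -0.8},
  {"x": 0.0013,"y": -0.0048,"z": 0,"rx": 0,"ry": 0,"rz": 0,"fingers": -0.8},
  {"x": 0.0016,"y": -0.0048,"z": 0,"rx": 0,"ry": 0,"rz": 0,"fingers": -0.8},
  {"x": 0.0017,"y": -0.0046,"z": 0,"rx": 0,"ry": 0,"rz": 0,"fingers": -0.8},
  {"x": 0.0019,"y": -0.0046,"z": 0,"rx": 0,"ry": 0,"rz": 0,"fingers": -0.8},
  {"x": 0.0022,"y": -0.0046,"z": 0,"rx": 0,"ry": 0,"rz": 0,"fingers": -0.8},
])

```text
clock: 11.75
position: [0.4805, -0.2419, 0.1814]
tcp_rot: [[-0.035, 0.999, -0.001], [0.999, 0.035, 0.002], [0.002, -0.001, -1.0]]
force: [-2.8, 0.6, 7.5]
gripper_width: 0.0165
```

```bash
python3 st.py
```

```text
t 11.75 p [ 0.4805 -0.2419  0.1814] r 48.47 ang 204.84 F [-2.85  0.62  7.48] Frad 2.32 Ftan_cw 1.76 w 0.0165
```

Call:
servo_tool([
  {"x": 0.0023,"y": -0.0044,"z": 0,"rx": 0,"ry": 0,"rz": 0,"fingers": -0.8},
  {"x": 0.0025,"y": -0.0043,"z": 0,"rx": 0,"ry": 0,"rz": 0,"fingers": -0.8},
  {"x": 0.0026,"y": -0.0042,"z": 0,"rx": 0,"ry": 0,"rz": 0,"fingers": -0.8},
  {"x": 0.0029,"y": -0.0041,"z": 0,"rx": 0,"ry": 0,"rz": 0,"fingers": -0.8},
  {"x": 0.003,"y": -0.004,"z": 0,"rx": 0,"ry": 0,"rz": 0,"fingers": -0.8},
  {"x": 0.0031,"y": -0.0039,"z": 0,"rx": 0,"ry": 0,"rz": 0,"fingers": -0.8},
  {"x": 0.0034,"y": -0.0037,"z": 0,"rx": 0,"ry": 0,"rz": 0,"fingers": -0.8},
  {"x": 0.0035,"y": -0.0036,"z": 0,"rx": 0,"ry": 0,"rz": 0,"fingers": -0.8},
  {"x": 0.0036,"y": -0.0034,"z": 0,"rx": 0,"ry": 0,"rz": 0,"fingers": -0.8},
  {"x": 0.0037,"y": -0.0033,"z": 0,"rx": 0,"ry": 0,"rz": 0,"fingers": -0.8},
])

```text
clock: 12.75
position: [0.4929, -0.2582, 0.1814]
tcp_rot: [[-0.034, 0.999, -0.001], [0.999, 0.034, 0.001], [0.001, -0.001, -1.0]]
force: [-2.3, -0.9, 6.0]
gripper_width: 0.0165
```

```bash
python3 st.py
```

```text
t 12.75 p [ 0.4929 -0.2582  0.1814] r 48.39 ang 229.28 F [-2.33 -0.93  5.97] Frad 2.23 Ftan_cw 1.16 w 0.0165
```

Call:
servo_tool([
  {"x": 0.0039,"y": -0.0031,"z": 0,"rx": 0,"ry": 0,"rz": 0,"fingers": -0.8},
  {"x": 0.0041,"y": -0.0029,"z": 0,"rx": 0,"ry": 0,"rz": 0,"fingers": -0.8},
  {"x": 0.0041,"y": -0.0028,"z": 0,"rx": 0,"ry": 0,"rz": 0,"fingers": -0.8},
  {"x": 0.0043,"y": -0.0026,"z": 0,"rx": 0,"ry": 0,"rz": 0,"fingers": -0.8},
  {"x": 0.0043,"y": -0.0024,"z": 0,"rx": 0,"ry": 0,"rz": 0,"fingers": -0.8},
  {"x": 0.0045,"y": -0.0023,"z": 0,"rx": 0,"ry": 0,"rz": 0,"fingers": -0.8},
  {"x": 0.0045,"y": -0.002,"z": 0,"rx": 0,"ry": 0,"rz": 0,"fingers": -0.8},
  {"x": 0.0047,"y": -0.0019,"z": 0,"rx": 0,"ry": 0,"rz": 0,"fingers": -0.8},
  {"x": 0.0047,"y": -0.0017,"z": 0,"rx": 0,"ry": 0,"rz": 0,"fingers": -0.8},
  {"x": 0.0047,"y": -0.0015,"z": 0,"rx": 0,"ry": 0,"rz": 0,"fingers": -0.8},
])

```text
clock: 13.75
position: [0.5109, -0.2678, 0.1814]
tcp_rot: [[-0.034, 0.999, 0.0], [0.999, 0.034, -0.0], [-0.0, 0.0, -1.0]]
force: [-1.5, -1.4, 4.7]
gripper_width: 0.0167
```

```bash
python3 st.py
```

```text
t 13.75 p [ 0.5109 -0.2678  0.1814] r 48.22 ang 253.58 F [-1.49 -1.37  4.68] Frad 1.74 Ftan_cw 1.04 w 0.0167
```

This is 253.6°, about 90° back from the jam. I'll release and lift.

Call:
servo_tool([
  {"x": 0,"y": 0,"z": 0,"rx": 0,"ry": 0,"rz": 0,"fingers": 0.4},
  {"x": 0,"y": 0,"z": 0,"rx": 0,"ry": 0,"rz": 0,"fingers": 0.4},
  {"x": 0,"y": 0,"z": 0,"rx": 0,"ry": 0,"rz": 0,"fingers": 0.4},
  {"x": 0,"y": 0,"z": 0,"rx": 0,"ry": 0,"rz": 0,"fingers": 0.4},
  {"x": 0,"y": 0,"z": 0,"rx": 0,"ry": 0,"rz": 0,"fingers": 0.4},
  {"x": 0,"y": 0,"z": 0,"rx": 0,"ry": 0,"rz": 0,"fingers": 0.4},
  {"x": 0,"y": 0,"z": 0,"rx": 0,"ry": 0,"rz": 0,"fingers": 0.4},
  {"x": 0,"y": 0,"z": 0.01,"rx": 0,"ry": 0,"rz": 0,"fingers": 0.4},
  {"x": 0,"y": 0,"z": 0.02,"rx": 0,"ry": 0,"rz": 0,"fingers": 0.4},
  {"x": 0,"y": 0,"z": 0.03,"rx": 0,"ry": 0,"rz": 0,"fingers": 0.4},
])

```text
clock: 14.75
position: [0.5105, -0.2676, 0.2058]
tcp_rot: [[-0.034, 0.999, -0.001], [0.999, 0.034, 0.0], [0.0, -0.001, -1.0]]
force: [-0.5, 0.3, 0.1]
gripper_width: 0.06
```

Call:
servo_tool([
  {"x": 0,"y": 0,"z": 0.05,"rx": 0,"ry": 0,"rz": 0,"fingers": 0.4},
  {"x": 0,"y": 0,"z": 0.05,"rx": 0,"ry": 0,"rz": 0,"fingers": 0.4},
  {"x": 0,"y": 0,"z": 0.05,"rx": 0,"ry": 0,"rz": 0,"fingers": 0.4},
  {"x": 0,"y": 0,"z": 0.05,"rx": 0,"ry": 0,"rz": 0,"fingers": 0.4},
  {"x": 0,"y": 0,"z": 0.05,"rx": 0,"ry": 0,"rz": 0,"fingers": 0.4},
  {"x": 0,"y": 0.08,"z": 0,"rx": 0,"ry": 0,"rz": 0,"fingers": 0.4},
  {"x": 0,"y": 0.08,"z": 0,"rx": 0,"ry": 0,"rz": 0,"fingers": 0.4},
  {"x": 0,"y": 0.08,"z": 0,"rx": 0,"ry": 0,"rz": 0,"fingers": 0.4},
  {"x": 0,"y": 0.08,"z": 0,"rx": 0,"ry": 0,"rz": 0,"fingers": 0.4},
  {"x": 0,"y": 0.08,"z": 0,"rx": 0,"ry": 0,"rz": 0,"fingers": 0.4},
])

```text
clock: 15.75
position: [0.5108, -0.1066, 0.3067]
tcp_rot: [[-0.034, 0.999, 0.002], [0.999, 0.034, -0.0], [-0.0, 0.002, -1.0]]
force: [1.0, -0.3, 0.2]
gripper_width: 0.06
```

```bash
python3 st.py; python3 - <<'E'
from bench import bot
import cv2
for c in ('top','scene'):
    a=bot.camera(c)['pixels'][:,:,::-1];cv2.imwrite(f'pics/{c}3.png',cv2.resize(a[120:300,170:440] if c=='top' else a[130:360,180:460],None,fx=2.9 if c=='top' else 2.6,fy=2.9 if c=='top' else 2.6,interpolation=cv2.INTER_CUBIC))
E
```

```text
t 15.75 p [ 0.5108 -0.1066  0.3067] r 115.76 ang 96.79 F [ 1.   -0.27  0.23] Frad -0.39 Ftan_cw 0.96 w 0.06
```

View pics/top3.png

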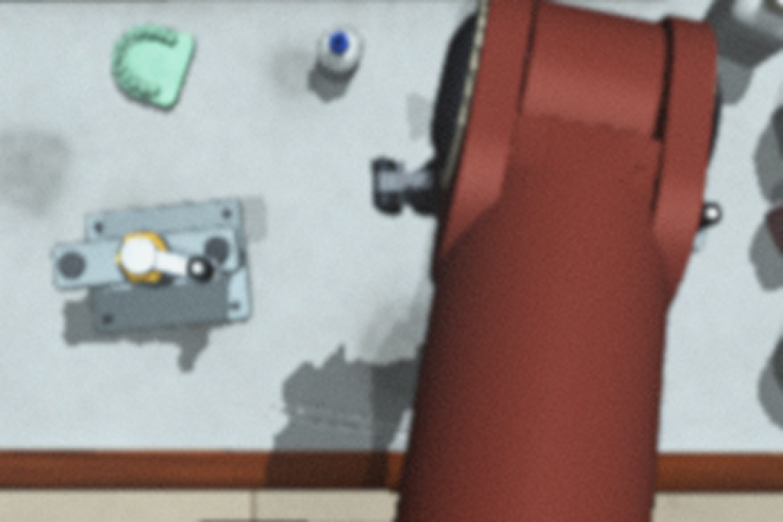

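View pics/scene3.png

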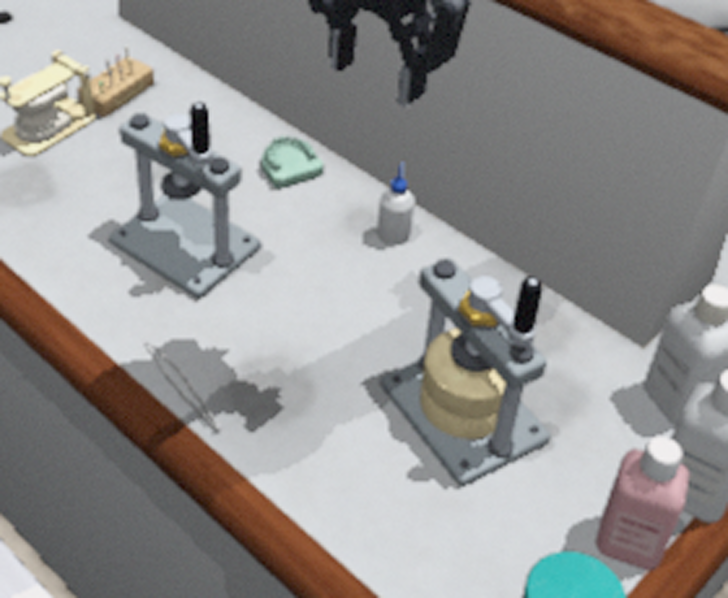

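```bash
python3 - <<'E'
from h import *
for c,uv in (('scene',S(531,282)),('top',T(713,213))):
    p=back(c,uv,.216); print(p,np.degrees(np.arctan2(p[1]+.2215,p[0]-.5245))%360)
from bench import bot
print(bot.finish_job())
E
```

```text
[ 0.51046035 -0.2668494   0.216     ] 252.79807953295935
[ 0.51115075 -0.26901194  0.216     ] 254.30642766366367
the job is handed in; nothing more can be done
None
```

I turned the loaded press's crank clockwise by its grip until it stiffened, took it back about a quarter turn counter-clockwise, let go, and handed the job in at about 16 s.

- **Jam:** the screw turned freely at about 1 N. It began to stiffen at about 3 N, roughly 0.5 rad clockwise from the start. I confirmed it with about 2 mm more travel, to 4.9 N, and stopped there. The nut was dragged about 2 mm at the grip, against the 17 mm that spoils the thread.
- **Turn back:** I judged the jam to be at about 163.5° (world angle of the grip round the screw axis). The arm stopped at 253.6°, which is 90° back from there.
- **Last checks:** after release, the pictures put the grip at 252.8° (scene camera) and 254.3° (top camera), so they agree to about 1.5°. The gripper is open and about 30 cm up, touching nothing, and the empty press's crank looks unmoved in both pictures.
- **Uncertain:**
  - The jam angle rests on force readings with up to about 1 N of noise, so it is good to about 1°.
  - A vertical force of up to 7.5 N showed while I held the grip. It went away on release.
  - I did not check from the pictures that the nut sprang back.

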